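# Set the stop turret of a core press and press the core home to that stop

## Robot

A 6-joint arm with a two-finger parallel gripper is mounted at the origin on the work surface. World frame = base frame: x ahead of the robot, y to its left, z up, the work surface at z = 0. Lengths are in m, angles in degrees, forces in N, time in s.
With the tool pointing down it reaches from about 0.325 to 0.85 m from the base axis. Payload 4.4 kg.
Tool frame: the origin (TCP) lies on the centre line of the jaws, within the pads' length; the fingertips stand 11 mm ahead of it and the grasp point (between the pads) lies 8 mm behind it; z points along the fingers, y is the direction in which the jaws open and shut (so a half turn about z gives the same grasp; the last joint's range is limited). The gripper opens to 94 mm and grips with 3 to 60 N. Pads are 16 mm wide; open, the fingers measure 119 mm over their backs; the gripper's body (75 mm by 177 mm) begins 78 mm behind the grasp point.
Start: joints at [-84.54, 11.837, 88.321, -0, 79.842, -8.623], TCP at [0.14, -0.558, 0.216] pointing down, gripper open.
Joint ranges: [-156.59, 156.59], [-49.26, 127.26], [12.9, 141.05], [-63.56, 243.56], [4.71, 150.69], [-161.64, 161.64]. Speed limits (degrees/s): [159.86, 159.86, 180, 180, 180, 180].

## Interface

Orientations are given as a 3x3 rotation matrix whose columns are the frame's x, y, z axes.
In Python, from station import manip, eyes, ticket gives the robot as it stands. The module is installed in compiled form; this text tells all that it offers.
- The arm moves only by the shell command python3 -m creep 'ROWS'. ROWS is JSON, a list of rows, each a list of 3 entries, a list of its own where there are three numbers: the shift along the tool's x, y, z in m, then the turn, a rotation vector about the tool's x, y, z in degrees, then the closure, from 0 (fully open) to 1 (shut). A call has 1 to 12 rows; each row shifts and turns the pose as measured when the row begins, along the tool's axes as they then stand; what a row does not reach is not made up. A row lasts 1/8 s, in which the tool goes at most 62.5 mm and 10.7 degrees, less where a joint would pass 70% of its speed; a pose out of reach is approached as far as the arm can. A call is refused whole if a number of a shift passes 0.0625 or a number of a turn 10.7, either way. A call with a gripper value outside its range is refused whole. The fingers move at their own pace and stop on an object; the grip force is fixed at half the most. Time passes only in rows, so rows that do not move let the fingers close. It gives the time, the measured TCP pose, the force and the opening at its end, in the units of the state.
- manip.sense(): the state, without advancing time (a new reading comes with each control period).
- eyes.read_camera(name): name is "scene" or "top"; returns a dict with "image" (384x512x3 uint8, red, green, blue), "camera_matrix" (3x3 intrinsics, pixels), "R" (3x3) and "t" (3): a world point X has camera coordinates R X + t. Camera axes: x right, y down, z forward; pixel columns grow to the right and rows downward; lengths in m; the calibration is good to about 2 mm. A picture is of the moment at which its call begins. There is no depth.
- ticket.hand_in(): hands the job in, once; it reports no verdict.
The state is a dict: "time": time; "qpos": joint angles; "dq": joint speeds; "joint_torque": joint torques, N m; "ee_pos": TCP position; "eef_rot": TCP orientation; "contact_force": force on the tool from outside, world axes, zero at the start; "moment": the same for the moment, N m; "finger_gap": finger opening in m.
Only numpy, scipy, OpenCV 4.12 (cv2) and the standard library are available. Lean on these libraries where they do the work, as an engineer would, in place of code of your own. Each camera call takes 0.05 s, during which the arm holds its last target. There are 200 camera calls.

## Task

To set the mould's wooden core to the depth of the fourth stop, turn the stop turret by its bar, click by click, until the fourth shortest post, counted up from the shortest, stands clicked in under the stop rod; only then press the ram's palm knob down until the rod lands on that post, and keep it pressed there firmly but gently for a good second (about 12 N on the post, never 20 N). Let the ram spring back up, leave the turret on that post, and do not shove the other things about.

Things in the scene. Friction and masses are not known exactly. Their poses are not given: they have to be found in the camera images.
- press: Bench core press on a plywood base 200 x 330 x 20 mm (x -100..100, y -125..205 in its frame), fixed at varying place and yaw. Origin on the table; x to the back, y to the left, mm: turret axis at (0, 75), stop rod (0, 30), palm knob, mould and core (0, -60), guide column, 155 mm high, (52, -30). A spare plug and a cast lie loose on its front edge.
- turret_bar (a point): Middle of the black grip bar on top of the stop turret, on the turret's vertical axis, 150 mm above the table. Bar 50 mm long, 12 mm thick, z 135 to 165 mm, on a 10 mm stem, parallel to the line from post 1 through the axis to post 5. Everything else within 100 mm of the axis stays below 125 mm, so fingers may swing round the bar above that.
- post1 (a point): Centre of the top of post 1, the shortest (44 mm above the table). The turret is a scalloped aluminium disc, 72 mm outer radius, z 22 to 36 mm, with eight 12 mm steel posts on a circle of 45 mm radius, 45 degrees apart, growing clockwise (seen from above) in 5 mm steps from 8 mm (post 1) to 43 mm (post 8) above the disc.
- post4 (a point): Centre of the top of post 4, the fourth shortest, the one to use (59 mm above the table). It is three places clockwise (135 degrees, seen from above) from post 1.
- ram (a joint): Travel of the ram, m: 0 up, growing downwards; the rod lands on post 4 at 0.027 to 0.031. Its spring needs about 2.5 N at first, 4.3 N at post 4, the core 3 N more once the foot meets it (10 to 15 mm down); on the post the force then rises steeply, within 1 mm of travel. So some 19 N on the palm knob puts about 12 N on the post. Let go, it springs back up.
- core_top (a point): Centre of the top of the wooden core, 42 mm wide, that sticks up out of the plaster mould (76 x 76 mm, top 55 mm above the table). 80 to 85 mm above the table at the start, 64 to 68 mm when pressed to post 4. It stays where it is pressed to.
- turret (a joint): Angle of the stop turret, rad, growing anticlockwise seen from above; 0 with post 1 under the rod, 2.356 (or whole turns more or less) with post 4. Turns endlessly both ways, eight clicks a turn: a sprung roller drops into a notch when a post is under the rod. Leaving a notch takes 0.15 N m; past half way it snaps on by itself. May start on any post, or stuck between two.
- spare_core: Bystander: loose wooden plug, 35 mm diameter, 30 mm high, on the press base. Origin under its centre.
- cast_block: Bystander: loose plaster block 35 x 50 x 20 mm on the press base. Origin under its centre.
- mix_cup: Bystander: white cup, 76 mm wide, 100 mm high. Origin under its centre.
- steel_bowl: Bystander: steel bowl, 150 mm wide, 70 mm high. Origin under its centre.
- bottle: Bystander: white bottle, 66 mm wide, 190 mm high. Origin under its centre.
- mould_box: Bystander: open blue mould box 100 x 140 x 45 mm. Origin under its centre.
- palm (a point): Point on the ram's vertical palm axis, 20 mm below the middle height of the palm knob's flat top; 140 mm above the table with the ram up. The black knob, 40 mm wide, is screwed up or down its stem, so its top lies 12 to 28 mm above this point: find it by touch. It does not move on the stem when pressed.
- rod (a point): Point on the stop rod's vertical axis in the middle of the ram's crossbar, 111 mm above the table with the ram up; moves with the ram. The round-ended 12 mm rod is screwed through the bar and its tip lies 21 to 25 mm below this point (set differently each time). It comes down straight on the post clicked in beneath it: feel for the landing.

How it is judged (in metres and radians):
On the way, in this order (a step that is already met when the one before it is completed fails the run):
1. post 4 is clicked in under the stop rod while the ram is up (horizontal distance between post4 and rod below 0.004 m and value of joint ram below 0.004 m), for 0.3 s.
2. the rod is held on post 4 with more than 7 N (contact force between ram and turret above 7 N and horizontal distance between post4 and rod below 0.004 m and value of joint ram above 0.0255 m), for 0.5 s.
At the end, for the whole second after the job is handed in: Post 4 stands under the stop rod (within 4 mm), the ram is back up (within 4 mm) and the top of the core stands 62 to 68.5 mm above the table (all of step 1 and height (world z) of core_top between 0.062 and 0.0685 m); the robot touches nothing.
It fails at once if the stop is loaded with more than 20 N (contact force between ram and turret above 20 N).
It fails at once if the ram is pressed while post 4 is not under the rod (value of joint ram above 0.01 m and horizontal distance between post4 and rod above 0.01 m).
It fails at once if a bystander is shoved by more than 30 mm (distance of any of spare_core, cast_block, mix_cup, steel_bowl, bottle, mould_box from where it was at the start of the episode above 0.03 m).
It also fails if it takes over 72 s, if anything falls off the work surface, if the arm or the gripper's body presses on something with over 40 N, if the wrist force passes 120 N, or if a joint passes its speed limit or range.

## Working session

There is one attempt and no reset: what is moved stays moved. The work goes in short steps, Python scripts to look and compute and a shell command to move; the robot and the scene stay as the last step left them, time stands still between calls to the robot, and variables do not carry over. Pictures are saved under pics/ and viewed, about 8 in all and at most 12, crops included, and the job is handed in when it is done.

```bash
mkdir -p pics; cat > h.py <<'E'
import numpy as np, cv2
from station import manip, eyes, ticket
def cam(n):
    c=eyes.read_camera(n); c={k:np.array(v) for k,v in c.items()}; np.savez(''+n+'.npz',**c); return c
def load(n): return np.load(''+n+'.npz')
def ray(c,u,v,z):
    R,t=c['R'],c['t']; C=-R.T@t; d=R.T@np.linalg.solve(c['camera_matrix'],[u,v,1.]); return C+d*(z-C[2])/d[2]
def proj(c,X):
    p=c['camera_matrix']@(c['R']@np.array(X)+c['t']); return p[:2]/p[2]
def save(im,f,s=1):
    cv2.imwrite('pics/'+f,cv2.resize(im[:,:,::-1],None,fx=s,fy=s,interpolation=cv2.INTER_CUBIC))
E
python3 - <<'E'
from h import *
for n in('top','scene'):
    c=cam(n); save(c['image'],n+'0.png',1.5); print(n,-c['R'].T@c['t'],c['R'][2])
s=manip.sense(); print(s['ee_pos'],s['eef_rot'],s['contact_force'],s['time'])
E
```

```text
top [0.38915309 0.0204003  1.43534019] [ 0.04975415 -0.01647953 -0.99862553]
scene [ 1.02862366 -0.53392306  0.9321548 ] [-0.49272941  0.47001493 -0.73232759]
[ 0.13983524 -0.5570162   0.21543116] [[ 9.69942039e-01  2.43336000e-01 -1.78147006e-04]
 [ 2.43335859e-01 -9.69940003e-01  2.01268359e-03]
 [ 3.16966466e-04 -1.99553598e-03 -9.99997959e-01]] [-0.72591094 -0.69177487 -0.16234191] 0.1
```

View pics/top0.png

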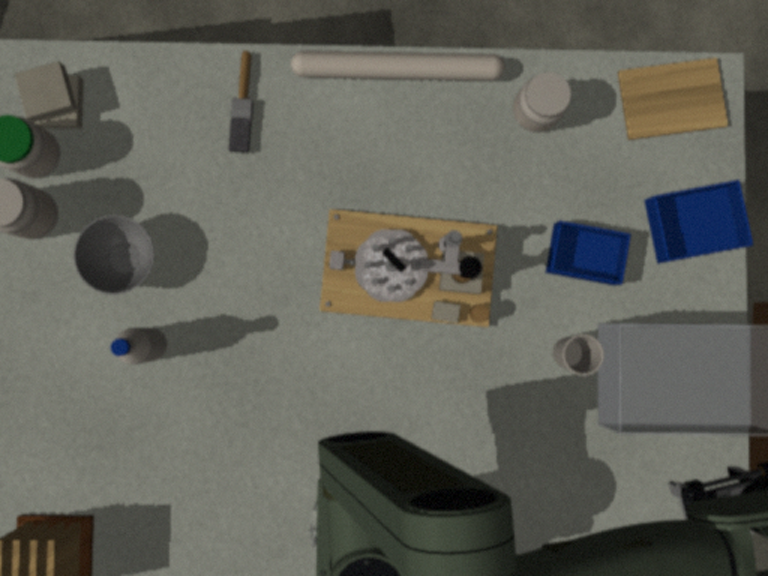

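View pics/scene0.png

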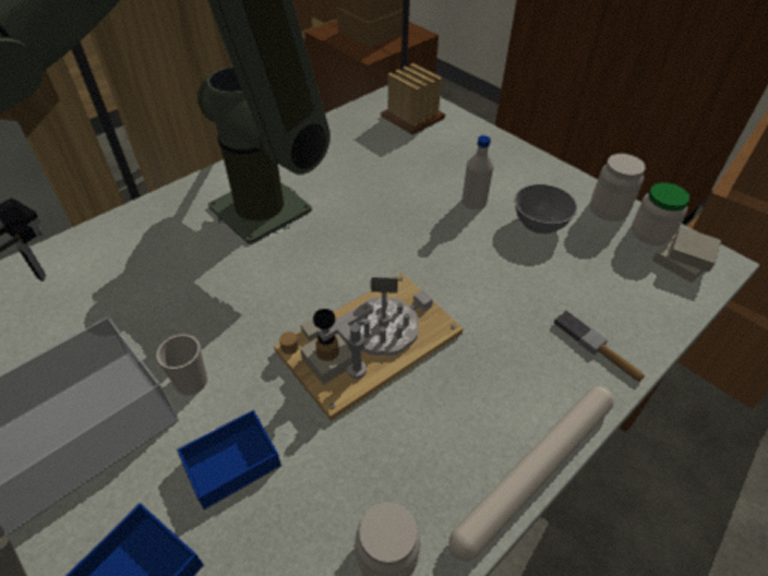

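Both views show the press. In the top view its base has corners near (332,209), (497,224), (489,326) and (321,311), the bar is near (394,260) and the knob near (469,267). In the scene view the bar is at (384,285). Next I'll enlarge both.

```bash
python3 - <<'E'
from h import *
c=load('top'); save(c['image'][130:230,205:340],'top1.png',5.9)
c=load('scene'); save(c['image'][175:280,178:313],'sc1.png',5.6)
E
```

```text
(no output)
```

View pics/top1.png

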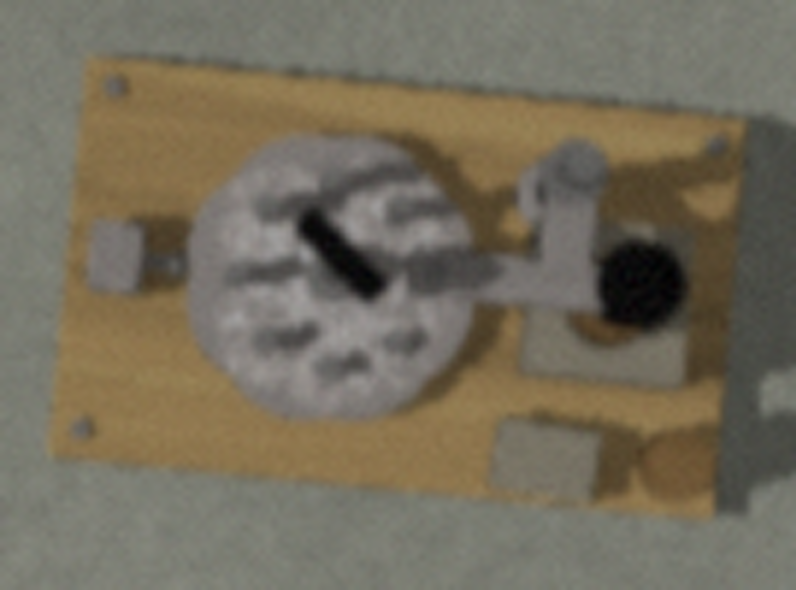

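View pics/sc1.png

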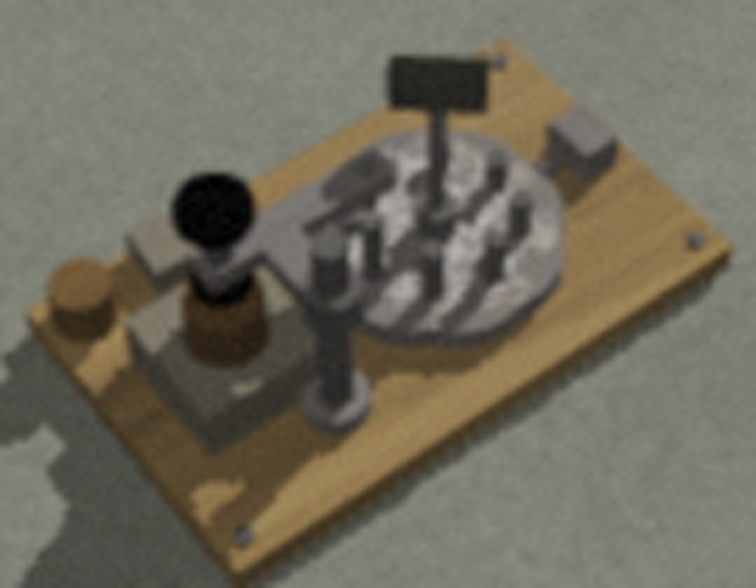

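```bash
cat >> h.py <<'E'
def uc(x,y,s,u0,v0): return ((x+.5)/s-.5+u0,(y+.5)/s-.5+v0)
E
python3 - <<'E'
from h import *
from scipy.optimize import least_squares
c=load('top'); d=load('scene')
T=lambda x,y:uc(x,y,5.9,205,130); S=lambda x,y:uc(x,y,5.6,178,175)
obs=[(c,T(92,57),(.1,.205,.02)),(c,T(747,117),(.1,-.125,.02)),(c,T(713,517),(-.1,-.125,.02)),(c,T(52,457),(-.1,.205,.02)),
(c,T(341,255),(0,.075,.165)),(d,S(438,83),(0,.075,.15)),(d,S(505,40),(-.1,.205,.02)),(d,S(732,250),(.1,.205,.02)),(d,S(30,312),(-.1,-.125,.02))]
def W(p,q):
    a=p[2]; return np.array([p[0]+np.cos(a)*q[0]-np.sin(a)*q[1],p[1]+np.sin(a)*q[0]+np.cos(a)*q[1],q[2]])
f=lambda p:np.concatenate([proj(k,W(p,q))-uv for k,uv,q in obs])
r=least_squares(f,[.52,.07,0],loss='soft_l1'); p=r.x; print(p,np.degrees(p[2])); print(f(p).reshape(-1,2).round(1))
np.save('p.npy',p)
for n,q in dict(turret=(0,.075,.15),rod=(0,.03,.111),knob=(0,-.06,.16)).items(): print(n,W(p,q))
a=ray(c,*T(308,218),.165);b=ray(c,*T(375,292),.165);print('bar',a,b,np.linalg.norm(a-b))
w=np.degrees(np.arctan2(*(a-b)[[1,0]]));print('bar dir world',w,'rel press',w-np.degrees(p[2]))
# turret angle: post1 at press dir -90 when 0 ; both hypotheses
for i,(k,s,u0,v0,n) in enumerate([(c,5.9,205,130,'t'),(d,5.6,178,175,'s')]):
    im=cv2.resize(k['image'][v0:v0+100,u0:u0+135],None,fx=s,fy=s,interpolation=cv2.INTER_CUBIC)
    out=[]
    for h in (0,180):
        m=im.copy()
        for j in range(8):
            g=np.radians(w+h-45*j)-p[2]
            for z,col in((.036,(0,255,0)),(.044+.005*j,(255,0,0))):
                uv=proj(k,W(p,(.045*np.cos(g),.075+.045*np.sin(g),z)))
                x,y=((uv-[u0,v0]+.5)*s-.5).astype(int)
                cv2.circle(m,(x,y),3,col,-1)
                if z>.04: cv2.putText(m,str(j+1),(x+4,y-4),0,.6,(255,0,255),2)
        out.append(m[100:450,150:500] if n=='t' else m[80:400,270:620])
    save(np.hstack(out),'ov_'+n+'.png')
E
```

```text
[ 0.50111701 -0.11538615 -0.07980987] -4.572768658578094
[[-0.8 -0.6]
 [ 0.4 -0.1]
 [ 0.4  0.2]
 [-0.6 -0.2]
 [ 0.6 -0.5]
 [-0.   0.2]
 [-0.3 -0.7]
 [ 0.5 -1. ]
 [-1.2 -0.4]]
turret [ 0.5070964  -0.04062488  0.15      ]
rod [ 0.50350876 -0.08548164  0.111     ]
knob [ 0.4963335  -0.17519516  0.16      ]
bar [ 0.52189402 -0.02422741  0.165     ] [ 0.48938891 -0.05433575  0.165     ] 0.04430681831883525
bar dir world 42.80785691095627 rel press 47.38062556953436
```

View pics/ov_s.png

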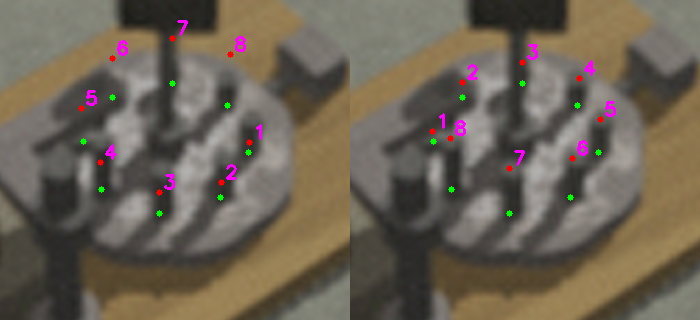

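The overlay's second hypothesis fits: the posts at right/front have tops on the predictions for 4–8. So post 8 is now under the rod, the turret is at about -45°, and it needs a half turn. I'll approach above the bar first.

```bash
python3 -m creep '[[[0.04,-0.034,0],[0,0,0],0],[[0.04,-0.034,0],[0,0,0],0],[[0.04,-0.034,0],[0,0,0],0],[[0.04,-0.034,0],[0,0,0],0],[[0.04,-0.034,0],[0,0,0],0],[[0.04,-0.034,0],[0,0,0],0],[[0.04,-0.034,0],[0,0,0],0],[[0.04,-0.034,0],[0,0,0],0],[[0.04,-0.034,0],[0,0,0],0],[[0.04,-0.034,0],[0,0,0],0],[[0.04,-0.034,0],[0,0,0],0],[[0,0,0],[0,0,-8],0]]'
cat > go.py <<'E'
import sys
from h import *
# target x y z yaw(deg of tool x): prints shift in tool axes (mm) for now and yaw error
s=manip.sense(); R=np.array(s['eef_rot']); x,y,z,w=map(float,sys.argv[1:5])
cy=np.degrees(np.arctan2(R[1,0],R[0,0]))
print('t',round(s['time'],2),'pos mm',(np.array(s['ee_pos'])*1e3).round(1),'yaw',cy.round(2),'F',np.array(s['contact_force']).round(1),'M',np.array(s['moment']).round(2),'gap',round(s['finger_gap'],4),'q6',np.round(s['qpos'][5],1))
from scipy.spatial.transform import Rotation as Ro
a=np.radians(w); Rt=np.array([[np.cos(a),np.sin(a),0],[np.sin(a),-np.cos(a),0],[0,0,-1]])
print('shift mm',(R.T@(np.array([x,y,z])-s['ee_pos'])*1e3).round(1),'turn',Ro.from_matrix(R.T@Rt).as_rotvec(degrees=True).round(2))
E
python3 go.py 0.507 -0.041 0.216 40.4
```

```text
time: 1.6
ee_pos: [0.4839, -0.0708, 0.2124]
eef_rot: [[0.927, 0.376, -0.002], [0.376, -0.927, 0.008], [0.001, -0.008, -1.0]]
contact_force: [-0.8, -0.9, -0.4]
finger_gap: 0.0939
t 1.6 pos mm [483.9 -70.8 212.4] yaw 22.1 F [-0.8 -0.9 -0.4] M [-0.08 -0.02  0.02] gap 0.0939 q6 49.1
shift mm [ 32.6 -18.9  -3.5] turn [ -0.44  -0.11 -18.3 ]
```

```bash
python3 -m creep '[[[0.033,-0.019,0],[0,0,0],0],[[0,0,0],[-0.4,0,-9.3],0],[[0,0,0],[0,0,-9.3],0],[[0,0,0],[0,0,0],0]]' >/dev/null; python3 go.py 0.507 -0.041 0.143 40.4
```

```text
t 2.1 pos mm [506.9 -37.8 210.1] yaw 41.42 F [-0.3  0.5 -0.1] M [-0.02 -0.02 -0.01] gap 0.0944 q6 34.5
shift mm [-2.   2.8 67.1] turn [-0.22  0.08  1.02]
```

```bash
python3 -m creep '[[[-0.002,0.003,0.02],[-0.2,0,1],0],[[0,0,0.02],[0,0,0],0],[[0,0,0.018],[0,0,0],0],[[0,0,0],[0,0,0],0]]' >/dev/null; python3 go.py 0.507 -0.041 0.143 40.4
python3 - <<'E'
from h import *
c=cam('scene'); a=c['image'][150:280,160:320]; t=cam('top')['image'][110:240,215:345]
save(np.hstack([a,t]),'s2.png',2.7)
E
```

```text
t 2.6 pos mm [506.6 -41.9 150.3] yaw 39.67 F [-0.3 -0.3  0.2] M [-0.04  0.02 -0.02] gap 0.0941 q6 35.9
shift mm [ 0.8 -0.4  7.3] turn [-0.04  0.11 -0.73]
```

View pics/s2.png

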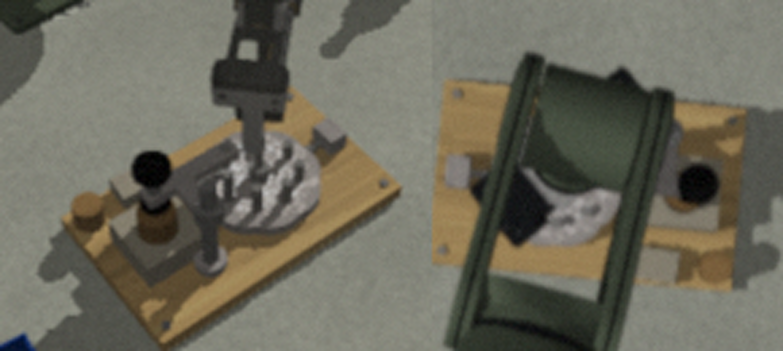

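The scene view (left) shows the fingers at (255,140), around the bar and clear of the posts. The knob at (152,168) is free. Lower 7 mm and close.

```bash
python3 -m creep '[[[0.001,0,0.007],[0,0,-0.7],0],[[0,0,0],[0,0,0],0.7],[[0,0,0],[0,0,0],1],[[0,0,0],[0,0,0],1],[[0,0,0],[0,0,0],1],[[0,0,0],[0,0,0],1],[[0,0,0],[0,0,0],1]]' >/dev/null; python3 go.py 0.507 -0.041 0.143 40.4
```

```text
t 3.58 pos mm [511.  -42.1 147.5] yaw 40.39 F [ 0.3 -0.5 -0. ] M [-0.06  0.03 -0.02] gap 0.0369 q6 35.3
shift mm [-2.4 -3.4  4.5] turn [ 0.4  -0.2  -0.01]
```

```bash
python3 -m creep '[[[-0.0024,-0.0034,0.003],[0,0,0],0.75],[[0,0,0],[0,0,0],1],[[0,0,0],[0,0,0],1],[[0,0,0],[0,0,0],1],[[0,0,0],[0,0,0],1]]' >/dev/null; python3 go.py 0.507 -0.041 0.143 40.4
```

```text
t 4.2 pos mm [506.1 -40.7 144.2] yaw 40.32 F [ 0.1 -0.1  1.3] M [ 0.25  0.21 -0.2 ] gap 0.0117 q6 35.3
shift mm [0.5 0.8 1.2] turn [ 0.29 -0.16 -0.08]
```

Gripped (11.7 mm). Turning anticlockwise.

```bash
python3 -m creep '[[[0,0,0],[0,0,-10],1],[[0,0,0],[0,0,-10],1],[[0,0,0],[0,0,-10],1],[[0,0,0],[0,0,-10],1],[[0,0,0],[0,0,-10],1]]' >/dev/null; python3 go.py 0.507 -0.041 0.144 220.4
```

```text
t 4.83 pos mm [506.1 -40.8 144.2] yaw 91.64 F [-0.4 -0.5  0.3] M [ 0.18  0.12 -0.53] gap 0.0119 q6 -16.1
shift mm [-0.2  0.9  0.2] turn [ 1.1000e-01  3.6000e-01 -1.2876e+02]
```

```bash
python3 -m creep '[[[0,0,0],[0,0,-10],1],[[0,0,0],[0,0,-10],1],[[0,0,0],[0,0,-10],1],[[0,0,0],[0,0,-10],1],[[0,0,0],[0,0,-10],1],[[0,0,0],[0,0,-10],1],[[0,0,0],[0,0,-10],1],[[0,0,0],[0,0,-10],1],[[0,0,0],[0,0,-10],1],[[0,0,0],[0,0,-10],1],[[0,0,0],[0,0,-10],1],[[0,0,0],[0,0,-10],1]]' >/dev/null; python3 go.py 0.507 -0.041 0.144 220.4
```

```text
t 6.33 pos mm [506.1 -40.7 144.2] yaw -144.86 F [ 1.  -0.2  0.8] M [ 0.17  0.29 -0.19] gap 0.0121 q6 -139.7
shift mm [-0.6 -0.8  0.2] turn [-0.03  0.22 -5.26]
```

```bash
python3 -m creep '[[[0,0,0],[0,0,-5.2],1],[[0,0,0],[0,0,0],1],[[0,0,0],[0,0,0],1]]' >/dev/null; python3 go.py 0.507 -0.041 0.144 220.4;  python3 -m creep '[[[0,0,0],[0,0,0],0.6],[[0,0,0],[0,0,0],0.3],[[0,0,0],[0,0,0],0],[[0,0,-0.015],[0,0,0],0],[[0,0,-0.03],[0,0,0],0],[[0,0,-0.03],[0,0,0],0]]' >/dev/null; python3 go.py 0.507 -0.041 0.22 130
```

```text
t 6.7 pos mm [506.1 -40.7 144.2] yaw -139.49 F [-0.1  0.   0.5] M [0.09 0.23 0.06] gap 0.0119 q6 -145.0
shift mm [-0.5 -0.8  0.2] turn [-0.05  0.17  0.11]
t 7.45 pos mm [504.5 -40.7 220.3] yaw -139.61 F [ 0.2 -0.  -0. ] M [ 0.07 -0.15 -0.02] gap 0.0685 q6 -144.9
shift mm [-1.6 -1.9  0.3] turn [ 1.300e-01 -6.000e-02  9.039e+01]
```

```bash
python3 -m creep '[[[0,0,0],[0,0,10],0.5],[[0,0,0],[0,0,10],1],[[0,0,0],[0,0,10],1],[[0,0,0],[0,0,10],1],[[0,0,0],[0,0,10],1],[[0,0,0],[0,0,10],1],[[0,0,0],[0,0,10],1],[[0,0,0],[0,0,10],1],[[0,0,0],[0,0,10],1]]' >/dev/null;  python3 go.py 0.4963 -0.1752 0.19 130
```

```text
t 8.57 pos mm [510.7 -42.3 236.6] yaw 127.34 F [-0.   0.7  0.7] M [-0.06 -0.12 -0.01] gap 0.0003 q6 -51.8
shift mm [-96.2 -92.7  46.8] turn [ 0.84  0.96 -2.66]
```

```bash
python3 -m creep '[[[-0.032,-0.031,0.005],[0.4,0.5,0],1],[[-0.032,-0.031,0.01],[0.4,0.5,0],1],[[-0.032,-0.031,0.01],[0,0,0],1],[[0,0,0],[0,0,0],1]]' >/dev/null;  python3 go.py 0.4963 -0.1752 0.19 130
python3 - <<'E'
from h import *
c=cam('scene'); a=c['image'][150:280,160:320]; t=cam('top')['image'][110:240,215:345]
save(np.hstack([a,t]),'s3.png',2.7)
E
```

```text
t 9.07 pos mm [ 497.2 -178.7  216.9] yaw 127.42 F [-0.3  0.5 -0.4] M [ 0.   -0.16  0.01] gap 0.0004 q6 -66.7
shift mm [ 3.5  1.2 26.9] turn [ 0.29  0.35 -2.58]
```

View pics/s3.png

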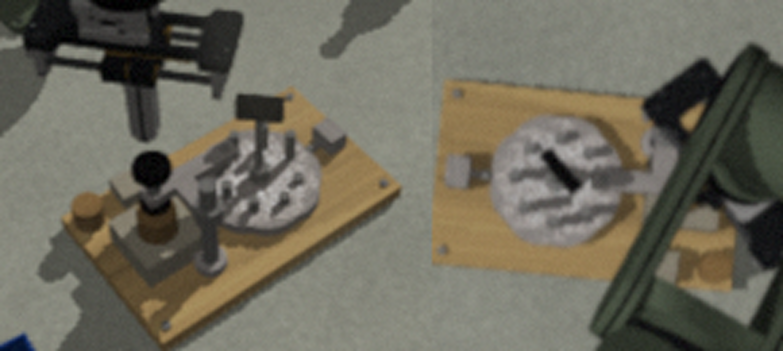

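The turret's short posts are now at right front, near (290,195), and the tall ones at the back. The bar runs (545,152)–(580,190) in the top view, the same line as before, so it is clicked in after a half turn. Now down towards the knob.

```bash
python3 -m creep '[[[0.0035,0.0012,0.015],[0.3,0.3,0],1],[[0,0,0.012],[0,0,0],1],[[0,0,0.003],[0,0,0],1]]' >/dev/null;  python3 go.py 0.4963 -0.1752 0.18 130
```

```text
t 9.55 pos mm [ 497.6 -169.7  186.6] yaw 127.83 F [ 0.2 -0.7 -0.3] M [ 0.02 -0.09  0.01] gap 0.0005 q6 -66.2
shift mm [-3.5 -4.5  6.6] turn [ 0.13  0.09 -2.17]
```

```bash
python3 -m creep '[[[-0.003,-0.004,0.002],[0,0,0],1],[[0,0,0.002],[0,0,0],1]]' >/dev/null;  python3 go.py 0.4963 -0.1752 0.18 130;python3 -m creep '[[[0,0,0.002],[0,0,0],1],[[0,0,0.002],[0,0,0],1]]' >/dev/null;  python3 go.py 0.4963 -0.1752 0.18 130
```

```text
t 9.8 pos mm [ 496.2 -174.   181.9] yaw 127.92 F [-0.1 -0.3 -0.2] M [-0.01 -0.13  0.  ] gap 0.0004 q6 -66.7
shift mm [-1.  -0.7  1.9] turn [ 0.11  0.05 -2.08]
t 10.05 pos mm [ 496.5 -174.3  178.1] yaw 127.89 F [-0.4 -0.1 -0.7] M [-0.04 -0.15  0.02] gap 0.0005 q6 -66.7
shift mm [-0.5 -0.7 -1.9] turn [ 0.13  0.1  -2.11]
```

```bash
for i in 1 2; do python3 -m creep '[[[0,0,0.002],[0,0,0],1],[[0,0,0.002],[0,0,0],1]]' |grep -E "pos|force";done;  python3 -m creep '[[[0,0,0.002],[0,0,0],1]]' |grep -E "pos|force"; python3 -m creep '[[[0,0,0.002],[0,0,0],1]]' >/dev/null; python3 go.py 0.4963 -0.1752 0.16 128
```

```text
ee_pos: [0.4967, -0.1745, 0.1741]
contact_force: [0.2, 0.1, -0.1]
ee_pos: [0.4967, -0.1745, 0.1699]
contact_force: [-0.6, -0.1, 3.4]
ee_pos: [0.4967, -0.1745, 0.1681]
contact_force: [-0.8, 0.7, 1.9]
t 10.8 pos mm [ 496.8 -174.5  166.4] yaw 127.89 F [-0.4  0.6  3.5] M [ 0.12  0.07 -0.01] gap 0.0003 q6 -66.7
shift mm [-0.2 -0.8  6.4] turn [ 0.14  0.14 -0.11]
```

```bash
for i in 1 2 3 4; do python3 -m creep '[[[0,0,0.002],[0,0,0],1],[[0,0,0.002],[0,0,0],1]]' |grep -E "pos|force";done;python3 go.py 0.4963 -0.1752 0.16 128
```

```text
ee_pos: [0.4967, -0.1745, 0.1625]
contact_force: [-2.0, 0.6, 3.1]
ee_pos: [0.4967, -0.1745, 0.1584]
contact_force: [-1.0, 0.5, 3.1]
ee_pos: [0.4968, -0.1746, 0.1549]
contact_force: [-1.9, 0.3, 7.0]
ee_pos: [0.4968, -0.1746, 0.1518]
contact_force: [-3.0, 0.5, 6.5]
t 11.8 pos mm [ 496.8 -174.6  151.8] yaw 127.9 F [-3.   0.5  6.5] M [0.23 0.4  0.02] gap 0.0005 q6 -66.7
shift mm [-0.2 -0.8 -8.2] turn [ 0.12  0.14 -0.1 ]
```

```bash
for i in 1 2 3 ; do python3 -m creep '[[[0,0,0.0015],[0,0,0],1],[[0,0,0.0015],[0,0,0],1]]' |grep -E "pos|force";done
```

```text
ee_pos: [0.4968, -0.1745, 0.1497]
contact_force: [-2.7, 0.8, 6.5]
ee_pos: [0.4968, -0.1745, 0.1477]
contact_force: [-1.1, 1.0, 6.3]
ee_pos: [0.4968, -0.1746, 0.1458]
contact_force: [-3.2, 1.8, 7.3]
```

```bash
for i in 1 2 3 ; do python3 -m creep '[[[0,0,0.001],[0,0,0],1]]' |grep -E "pos|force";done
```

```text
ee_pos: [0.4968, -0.1745, 0.1453]
contact_force: [-2.4, 1.7, 7.0]
ee_pos: [0.4968, -0.1746, 0.1449]
contact_force: [-3.4, 1.2, 6.8]
ee_pos: [0.4968, -0.1746, 0.1444]
contact_force: [-3.3, 1.8, 6.0]
```

```bash
for i in 1 2 3 4 5 6; do python3 -m creep '[[[0,0,0.001],[0,0,0],1]]' |grep -E "pos|force"|tr '\n' ' ';echo;done
```

```text
ee_pos: [0.4968, -0.1745, 0.144] contact_force: [-2.0, 1.6, 6.5] 
ee_pos: [0.4968, -0.1746, 0.1435] contact_force: [-3.1, 2.1, 7.4] 
ee_pos: [0.4968, -0.1746, 0.1431] contact_force: [-3.1, 1.5, 6.8] 
ee_pos: [0.4968, -0.1746, 0.1427] contact_force: [-2.7, 0.7, 6.7] 
ee_pos: [0.4968, -0.1746, 0.1423] contact_force: [-3.0, 1.0, 7.4] 
ee_pos: [0.4968, -0.1746, 0.1419] contact_force: [-3.0, 1.0, 7.2]
```

```bash
for i in 1 2 3 4 5 6; do python3 -m creep '[[[0,0,0.001],[0,0,0],1]]' |grep -E "pos|force"|tr '\n' ' ';echo;done
```

```text
ee_pos: [0.4968, -0.1746, 0.1415] contact_force: [-3.2, 0.6, 7.2] 
ee_pos: [0.4968, -0.1745, 0.1412] contact_force: [-3.7, 1.3, 8.4] 
ee_pos: [0.4968, -0.1746, 0.1412] contact_force: [-2.9, 1.7, 8.8] 
ee_pos: [0.4968, -0.1746, 0.1412] contact_force: [-3.3, 1.9, 9.2] 
ee_pos: [0.4968, -0.1745, 0.1412] contact_force: [-3.7, 1.3, 9.4] 
ee_pos: [0.4968, -0.1746, 0.1412] contact_force: [-3.2, 1.0, 8.2]
```

```bash
python3 -m creep '[[[0,0,0.0014],[0,0,0],1]]' |grep -E "pos|force"|tr '\n' ' '; python3 -m creep '[[[0,0,0.0014],[0,0,0],1]]' |grep -E "pos|force"|tr '\n' ' '; python3 -m creep '[[[0,0,0.0017],[0,0,0],1]]' |grep -E "pos|force"|tr '\n' ' '; python3 -m creep '[[[0,0,0.0017],[0,0,0],1]]' |grep -E "pos|force"|tr '\n' ' '
```

```text
ee_pos: [0.4969, -0.1746, 0.1411] contact_force: [-4.6, 1.3, 11.1] ee_pos: [0.4969, -0.1746, 0.1411] contact_force: [-5.0, 2.1, 11.6] ee_pos: [0.4969, -0.1746, 0.141] contact_force: [-4.9, 2.8, 12.6] ee_pos: [0.4969, -0.1746, 0.141] contact_force: [-6.1, 2.0, 12.0]
```

```bash
python3 -m creep '[[[0,0,0.0021],[0,0,0],1],[[0,0,0.0021],[0,0,0],1]]' |grep -E "pos|force"|tr '\n' ' '; python3 -m creep '[[[0,0,0.0025],[0,0,0],1],[[0,0,0.0025],[0,0,0],1]]' |grep -E "pos|force"|tr '\n' ' '
```

```text
ee_pos: [0.4969, -0.1746, 0.1409] contact_force: [-6.7, 1.8, 15.6] ee_pos: [0.4969, -0.1746, 0.1408] contact_force: [-6.2, 4.2, 16.1]
```

```bash
python3 -m creep '[[[0,0,0.0028],[0,0,0],1],[[0,0,0.0028],[0,0,0],1]]' |grep -E "pos|force"|tr '\n' ' '; for i in 1 2 3 4 5; do python3 -m creep '[[[0,0,0.0029],[0,0,0],1],[[0,0,0.0029],[0,0,0],1]]' |grep -E "pos|force"|tr '\n' ' ';done
```

```text
ee_pos: [0.497, -0.1746, 0.1408] contact_force: [-6.8, 3.0, 18.3] ee_pos: [0.4969, -0.1746, 0.1407] contact_force: [-7.5, 3.1, 17.9] ee_pos: [0.497, -0.1746, 0.1407] contact_force: [-7.3, 4.4, 18.8] ee_pos: [0.497, -0.1746, 0.1407] contact_force: [-7.3, 2.8, 18.1] ee_pos: [0.497, -0.1746, 0.1407] contact_force: [-6.9, 4.1, 18.3] ee_pos: [0.497, -0.1746, 0.1407] contact_force: [-6.9, 3.3, 17.8]
```

```bash
for i in 1 2 3; do python3 -m creep '[[[0,0,0.0031],[0,0,0],1],[[0,0,0.0031],[0,0,0],1]]' |grep -E "pos|force"|tr '\n' ' ';done; echo; python3 -m creep '[[[0,0,0.001],[0,0,0],1],[[0,0,-0.003],[0,0,0],1],[[0,0,-0.006],[0,0,0],1],[[0,0,-0.008],[0,0,0],1],[[0,0,-0.01],[0,0,0],1],[[0,0,-0.015],[0,0,0],1],[[0,0,-0.02],[0,0,0],1],[[0,0,-0.02],[0,0,0],1],[[0,0,-0.02],[0,0,0],1]]'
python3 go.py 0.4963 -0.1752 0.25 128
```

```text
ee_pos: [0.497, -0.1746, 0.1407] contact_force: [-7.2, 3.6, 20.7] ee_pos: [0.497, -0.1746, 0.1407] contact_force: [-7.7, 4.0, 20.3] ee_pos: [0.497, -0.1746, 0.1407] contact_force: [-8.1, 3.1, 19.5] 
time: 18.8
ee_pos: [0.4968, -0.1734, 0.2467]
eef_rot: [[-0.62, 0.785, -0.003], [0.785, 0.62, -0.006], [-0.003, -0.006, -1.0]]
contact_force: [0.1, 0.5, 0.5]
finger_gap: 0.0005
t 18.8 pos mm [ 496.8 -173.4  246.7] yaw 128.32 F [0.1 0.5 0.5] M [ 0.   -0.16 -0.04] gap 0.0005 q6 -66.7
shift mm [-1.1 -1.5 -3.3] turn [-0.37  0.15  0.32]
```

```bash
python3 -m creep '[[[-0.035,-0.028,-0.01],[0,0,0],1],[[-0.035,-0.028,-0.01],[0,0,0],1],[[-0.035,-0.028,0],[0,0,0],1],[[-0.035,-0.028,0],[0,0,0],1],[[0,0,0],[0,0,0],1],[[0,0,0],[0,0,0],1]]' |head -2
python3 - <<'E'
from h import *
c=cam('scene'); a=c['image'][150:280,160:320]; t=cam('top')['image'][110:240,205:335]
save(np.hstack([a,t]),'s4.png',2.7)
p=np.load('p.npy')
d=c
def W(q):
    a=p[2]; return np.array([p[0]+np.cos(a)*q[0]-np.sin(a)*q[1],p[1]+np.sin(a)*q[0]+np.cos(a)*q[1],q[2]])
for n,q in dict(core65=(0,-.06,.066),core82=(0,-.06,.082),knobmid=(0,-.06,.15)).items(): print(n,(proj(d,W(q))-[160,150])*2.7)
E
```

```text
time: 19.55
ee_pos: [0.4982, -0.357, 0.2742]
core65 [156.20530983 219.68101961]
core82 [155.22114739 210.45577594]
knobmid [150.78209905 168.84546747]
```

View pics/s4.png

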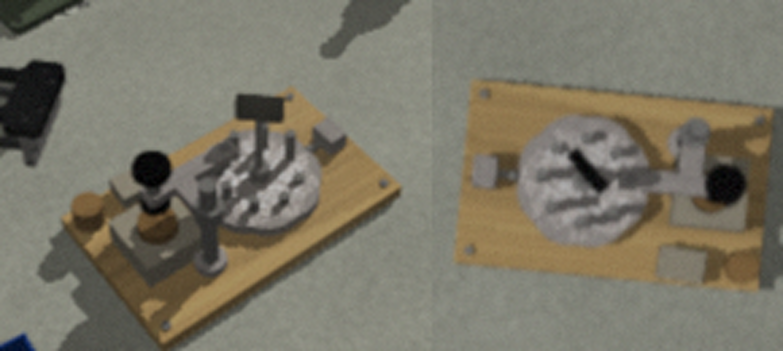

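The ram is up again: the knob is at (152,168), as before the press. The core sits lower at (157,218), the bar is unchanged, the plug and cast are in place, and the gripper is clear. Rod travel of about 0.030 m fits post 4. I'll hand it in.

```bash
python3 -c "
from station import ticket
print(ticket.hand_in())"
```

```text
the job is handed in; nothing more can be done
None
```

The job is handed in, finished at about 20 s of the 72 s allowed; the hand-in gives no verdict.

- **Turret:** Post 8 was under the rod at the start. I gripped the bar and turned it 180° anticlockwise, four clicks, to post 4, then released it.
- **Pressing:** I pressed the palm knob down with closed fingers. It met the knob at a TCP height of about 0.170 m and the rod landed at 0.141 m, roughly 0.030 m of travel. That fits post 4, which lands at 0.027 to 0.031 m.
- **Force:** I held it for about 2 s at 18–20.7 N on the knob, which is about 11–13 N on the post. The post force is worked out from the wrist reading, not measured. A sideways force of about 8 N also showed up while pressing.
- **Last pictures:** The ram is back up and the core is visibly lower. The turret bar stands where it was left, the plug and cast on the press base have not moved, and the gripper is clear. I judged the core height only roughly from the picture, not to the millimetre, and did not look again at the cup, bowl, bottle and box.

No check failed or disagreed.

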